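Re-arm the roll-down tester

TASK

Get the roll-down tester ready for the next sample: slowly, at about 5 cm a second, push the steel roller along the plate and up the ramp until the spring catch has snapped up behind it and holds it at the top buffer, staying behind it so that it never runs back. Then push the sample carriage by its blue tab all the way out, away from the ramp, to the end of its travel. Only push with the fingers: do not grip or lift the roller, and leave the bottle and the vial beside the tester where they stand.

Things in the scene. Friction and masses are not known exactly. Their poses are not given: they have to be found in the camera images.
- tester: the fixed roll-down tester (white base 450 x 150 mm). Origin on the worktop below the line where the level plate meets the ramp, mid-track; x runs along the track up the ramp (roughly to the robot's left), y across it (roughly towards the robot), z up. Level plate: x -0.190 to 0, top 30 mm above the worktop. Track 108 mm wide; its side rails (120 mm over the outsides) stand only 6 mm above it
- ramp: the grey ramp, fixed on the tester. Origin at its foot, on the deck's top surface, mid-track (tester frame [0, 0, 0.030]); x points up the slope (8 degrees to the level), y across, z square to the deck. Its end plate stands at ramp x = 0.183, 36 mm above the deck
- roller_center (a point): centre of the loose polished steel roller (cylinder 40 mm in diameter, 100 mm long, thin blue band near each end, about 0.35 kg, slippery: friction about 0.25). It lies across the level plate and rolls freely, its centre 20 mm above plate or deck. Pushing it up the ramp takes about 1 N; struck or pushed faster than about 0.1 m/s it runs ahead. Its orientation turns as it rolls
- seat (a point): where the roller's centre lies when the catch holds it (ramp frame [0.145, 0, 0.020]). The roller meets the black rubber buffer when its centre is 1.5 mm farther up; the buffer is sprung and gives 5 mm, with 1 to 9 N
- catch (a joint): angle of the spring catch (rad): two yellow dogs, 8 mm wide, 22 mm either side of mid-track, standing out of the deck at ramp x 0.092 to 0.130. 0 = up (tips 9 mm above the deck). The roller's weight presses them down (about 0.25) as it rolls over them; they spring up behind it when it is at the seat. A red-tipped release lever on their shaft, outside the rail (+y side), is not needed
- carriage (a joint): travel of the sample carriage (m): 0 = in, against the foot of the ramp; 0.050 = all the way out (towards the tester's -x) at its end stop. It slides with about 2 N of friction and stays where it is left. The level plate is its top, so the roller lies on it at first
- tab (a point): middle of the ramp-side face of the blue upright tab at the outer end of the carriage (60 mm wide, 6 mm thick, from 28 to 58 mm above the worktop; this point is 45 mm above it). It moves with the carriage; pushing this face towards the tester's -x moves the carriage out
- bottle_redcap: small white bottle with red cap, 35 x 35 x 74 mm, loose, on the far side of the tester; origin under its centre
- vial_brown: brown vial with black cap, 34 x 35 x 80 mm, loose, on the far side of the tester; origin under its centre
Not all that is in view belongs to the job. What is shaped like the part that bears roller_center but pink is not meant.

How it is judged (in metres and radians):
On the way, in this order (a step that is already met when the one before it is completed fails the run):
1. the roller is at the top of the ramp with the catch up behind it, while the carriage is still in (x of roller_center in the frame of ramp above 0.142 m and value of joint catch below 0.06 rad and value of joint carriage below 0.02 m), for 0.2 s.
2. the carriage is all the way out (value of joint carriage above 0.046 m), for 0.2 s.
At the end, for the whole second after the job is handed in: the roller rests on the deck at the top of the ramp within 5 mm of its seat, with the catch up behind it (within 0.06 rad of fully up), and the carriage is within 4 mm of the end of its outward travel (x of roller_center in the frame of ramp between 0.142 and 0.15 m and z of roller_center in the frame of ramp between 0.016 and 0.024 m and value of joint catch below 0.06 rad and value of joint carriage above 0.046 m and linear speed of roller below 0.02 m/s); the robot touches nothing.
It fails at once if the roller moves faster than 0.25 m/s: knocked, thrown or running back down (linear speed of roller above 0.25 m/s).
It fails at once if the roller is lifted more than 12 mm off the track ((x of roller_center in the frame of tester below 0 m and z of roller_center in the frame of tester above 0.062 m) or (x of roller_center in the frame of tester above 0 m and z of roller_center in the frame of ramp above 0.032 m)).
It fails at once if the roller is gripped or rammed: more than 30 N between fingers and roller (contact force between the fingers and roller above 30 N).
It fails at once if the bottle or the vial is moved by more than 15 mm (distance of any of bottle_redcap, vial_brown from where it was at the start of the episode above 0.015 m).
It also fails if it takes over 54 s, if anything falls off the work surface, if the arm or the gripper's body presses on something with over 40 N, if the wrist force passes 120 N, or if a joint passes its speed limit or range.

ROBOT

A 7-joint arm with a two-finger parallel gripper is mounted at the origin on a cart in front of the work surface, level with it; the furniture and walls round the work are solid. World frame = base frame: x ahead of the robot, y to its left, z up, the work surface at z = 0. Lengths are in m, angles in degrees, forces in N, time in s.
With the tool pointing down it reaches from about 0.4 to 0.85 m from the base axis. Payload 4.5 kg.
Tool frame: the origin (TCP) lies between the finger pads; the fingertips stand 11 mm ahead of it and the grasp point (between the pads) lies 8 mm behind it (bot.nose_length is the distance from the TCP to the fingertips, in m); z points along the fingers, y is the direction in which the jaws open and shut (so a half turn about z gives the same grasp; the last joint's range is limited). The gripper opens to 85 mm and grips with 20 to 120 N. Pads are 22 mm wide; open, the fingers measure 114 mm over their backs; the gripper's body (76 mm by 85 mm) begins 54 mm behind the grasp point. The pads swing forward as they close: fully open they stand 13 mm farther back than shut.
Start: joints at [1.937, 39.483, -11.15, 89.685, 9.013, 51.709, -12.324], TCP at [0.625, 0, 0.242] pointing down, gripper open.
Joint ranges: [-172.22, 172.22], [-26.19, 119.32], [-84.43, 86.54], [7.71, 146.69], [-57.33, 237.33], [2.42, 119.75], [-152.13, 152.13]. Speed limits (degrees/s): [147.25, 147.25, 180, 180, 180, 180, 180].

INTERFACE

Orientations are given as a 3x3 rotation matrix whose columns are the frame's x, y, z axes.
In Python, from station import bot, imaging gives the robot as it stands.
- The arm moves only by the tool carry_out, never from a script. Its argument "targets" is a list of rows, each a list of 4 numbers: the shift along the tool's x, y, z in mm, then the turn about the tool's z in rad. A call has 1 to 10 rows; each row shifts and turns the commanded pose from where the row before left it, along the tool's axes as they then stand; what a row does not reach is not made up. A row lasts 1/12 s, in which the tool goes at most 41.7 mm and 7.16 degrees, less where a joint would pass 70% of its speed; a pose out of reach is approached as far as the arm can. A call is refused whole if a number of a shift passes 41.7 or a number of a turn 0.125, either way. A call with a gripper value outside its range is refused whole. "fingers" is the finger opening in mm, from 0 to 85.4, set as the call begins (left out, the last holds). The fingers move at their own pace and stop on an object; "grip_force" is the grip in N (left out, the last holds). Time passes only in rows, so rows that do not move let the fingers close. It gives the time, the measured TCP pose, the force and the opening at its end, in the units of the state.
- bot.read_state(): the state, without advancing time (a new reading comes with each control period).
- imaging.get_image(name): name is "scene" or "side" or "wrist"; returns a dict with "pixels" (420x560x3 uint8, red, green, blue), "depth" (420x560 float32, m along the optical axis (not along the pixel's ray), 0 where there is no reading), "fx", "fy", "cx", "cy" (pixels), "extrinsics" (4x4, takes a point from camera to world coordinates). Camera axes: x right, y up, looking along -z (the intrinsics and any distortion apply to the point x, -y, -z); pixel columns grow to the right and rows downward; lengths in m; the calibration is good to about 2 mm. The wrist camera is an equidistant fisheye: a pixel r from the principal point sees the ray r / f radians off the axis. A picture is of the moment at which its call begins.
- bot.finish_job(): hands the job in, once; it reports no verdict.
Trained networks look in a picture, given as the dict that the camera call returned (one of the last four; its "shot" number tells which), for a name from the list of things; names that differ only in an ending like _2 or _b are one class to them, and where a whole thing is asked for, a point or a joint stands for the part that bears it (a point fixed in the world has none). Each returns a list of dicts, best first, with "conf" (0 to 1); they miss things now and then, are a little off and sometimes report something else, mostly with a low value. They report only what shows in the picture. A call takes as long as a camera call. They do not tell look-alikes from the thing itself.
- imaging.regions_of(label, picture): "region" (420x560 bool, what is visible of it) and "pixel" ([column, row] in pixels, amid what is visible of it).
The state is a dict: "clock": time; "q": joint angles; "joint_velocities": joint speeds; "joint_torque": joint torques, N m; "ee_pos": TCP position; "eef_rot": TCP orientation; "contact_force": force on the tool from outside, world axes, zero at the start; "torque": the same for the moment, N m; "opening": finger opening in m.
Only numpy, scipy, OpenCV 4.12 (cv2) and the standard library are available. Lean on these libraries where they do the work, as an engineer would, in place of code of your own. Each camera call takes 0.05 s, during which the arm holds its last target.

## Working session

There is one attempt and no reset: what is moved stays moved. The work goes in short steps, Python scripts to look and compute and a tool call to move; the robot and the scene stay as the last step left them, time stands still between calls to the robot, and variables do not carry over. Pictures are saved under pics/ and viewed, and the job is handed in when it is done.

Besides the shell and the picture viewer there is one more tool, called as name(argument=value, ...) on one line, values as JSON. carry_out: Moves the arm, as the interface text tells. Its arguments: {"type":"object","properties":{"targets":{"type":"array"},"fingers":{"type":"number"},"grip_force":{"type":"number"}},"required":["targets"]}

```bash
mkdir -p pics; ls
cat > h.py <<'E'
import numpy as np, cv2
from station import bot, imaging
def save(im,n): cv2.imwrite(f'pics/{n}.png', im['pixels'][:,:,::-1])
def world(im,c,r,d=None):
    c=np.asarray(c,float); r=np.asarray(r,float)
    if d is None: d=im['depth'][r.astype(int),c.astype(int)]
    x=(c-im['cx'])/im['fx']*d; y=-(r-im['cy'])/im['fy']*d
    P=np.stack([x,y,-d,np.ones_like(d)],-1)
    return (P@np.array(im['extrinsics']).T)[...,:3]
E
python3 - <<'E'
from h import *
np.set_printoptions(precision=4,suppress=True)
s=bot.read_state(); print(s['clock'],s['ee_pos'],s['eef_rot'],s['opening'])
for n in ('scene','side','wrist'):
    im=imaging.get_image(n); save(im,n+'0')
    print(n,im['fx'],im['cx'],im['cy'],np.array(im['extrinsics']))
    for l in ('tester','ramp','roller_center','tab','catch','bottle_redcap','vial_brown'):
        for k in imaging.regions_of(l,im)[:3]:
            if n!='wrist':
                m=k['region']&(im['depth']>0); rr,cc=np.nonzero(m)
                w=world(im,cc,rr) if len(rr) else np.zeros((1,3))
                print(l,round(k['conf'],2),k['pixel'],m.sum(),np.median(w,0),w.min(0),w.max(0))
            else: print(l,round(k['conf'],2),k['pixel'])
E
```

```text
pics
0.0 [ 0.6244 -0.      0.2414] [[-0.0001  1.     -0.0019]
 [ 1.      0.0001 -0.0001]
 [-0.0001 -0.0019 -1.    ]] 0.08545418080003275
scene 394.1702153097266 288.4521808263686 208.44377642610652 [[-0.7708  0.2859 -0.5693  0.113 ]
 [-0.6371 -0.343   0.6903  0.5427]
 [ 0.0021  0.8948  0.4465  0.449 ]
 [ 0.      0.      0.      1.    ]]
tester 0.56 [326.7, 251.4] 8367 [0.4601 0.015  0.0292] [ 0.4001 -0.3864 -0.0042] [0.6291 0.1255 0.0917]
ramp 0.97 [311.4, 249.2] 3519 [0.4681 0.0393 0.0468] [ 0.4107 -0.1032 -0.0031] [0.6291 0.1219 0.0917]
roller_center 0.94 [249.5, 315.7] 1605 [0.4608 0.2162 0.0317] [ 0.4172  0.1728 -0.0013] [0.5118 0.249  0.0403]
roller_center 0.87 [328.5, 185.3] 429 [ 0.6623 -0.2954  0.0271] [ 0.6212 -0.3726 -0.0032] [ 0.7668 -0.1753  0.079 ]
tab 0.96 [363.2, 213.2] 1196 [ 0.4926 -0.2149  0.0284] [ 0.4409 -0.2875  0.017 ] [ 0.5528 -0.0741  0.0571]
catch 0.48 [321.4, 251.4] 147 [0.4533 0.0141 0.0501] [ 0.4116 -0.0187  0.0357] [0.5067 0.0507 0.0605]
catch 0.44 [363.8, 213.7] 1197 [ 0.4926 -0.2171  0.0285] [ 0.4409 -0.2924  0.0152] [ 0.5514 -0.0745  0.0677]
bottle_red
[... 1288 characters left out ...]
dcap 0.92 [233.7, 247.6] 539 [0.6185 0.0586 0.0441] [ 0.6062 -0.0329 -0.0003] [0.6834 0.0659 0.0759]
vial_brown 0.72 [266.0, 204.0] 389 [ 0.6348 -0.1604  0.0439] [ 0.6219 -0.288  -0.0006] [ 0.694  -0.1512  0.0815]
wrist 325.19226210127806 279.40274724600613 209.53335233711095 [[ 1.      0.0009 -0.0001  0.6249]
 [-0.0008  0.9623  0.2718  0.0683]
 [ 0.0003 -0.2718  0.9623  0.3734]
 [ 0.      0.      0.      1.    ]]
tester 0.83 [171.2, 182.3]
ramp 0.66 [150.7, 163.1]
roller_center 0.88 [136.9, 20.0]
roller_center 0.62 [193.4, 290.8]
tab 0.8 [194.4, 307.8]
tab 0.54 [130.9, 162.5]
catch 0.88 [128.7, 160.6]
catch 0.45 [150.4, 163.5]
bottle_redcap 0.72 [281.3, 140.3]
vial_brown 0.63 [294.4, 324.4]
```

View pics/scene0.png

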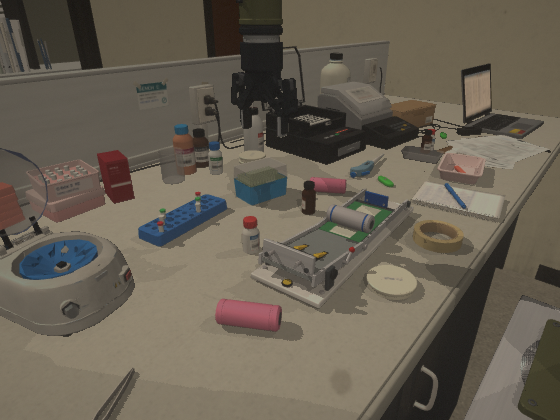

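View pics/side0.png

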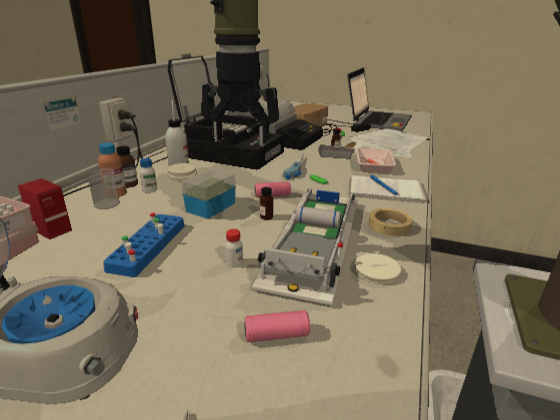

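View pics/wrist0.png

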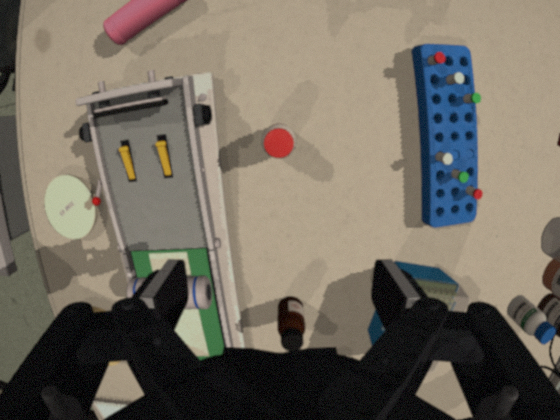

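The steel roller lies on the green plate at scene (352,217) and side (320,217). The pink rollers at scene (249,315) and (328,186) are decoys. The wrist view shows the ramp deck, the dogs at (127,160) and (163,157), and the end plate at (135,95). Next I'll measure the tester frame.

Run:
```python
from h import *
for n,(x0,y0,x1,y1) in {'wrist':(60,60,260,370),'scene':(240,170,430,300),'side':(240,170,380,300)}.items():
    im=cv2.imread(f'pics/{n}0.png')[y0:y1,x0:x1]
    f=min(800/im.shape[1],600/im.shape[0]); f=int(f*10)/10
    o=cv2.resize(im,None,fx=f,fy=f,interpolation=cv2.INTER_CUBIC); print(n,f,o.shape)
    o=cv2.convertScaleAbs(o,alpha=1.5)
    cv2.imwrite(f'pics/{n}0c.png',o)
```

```text
wrist 1.9 (589, 380, 3)
scene 4.2 (546, 798, 3)
side 4.6 (598, 644, 3)
```

View pics/scene0c.png

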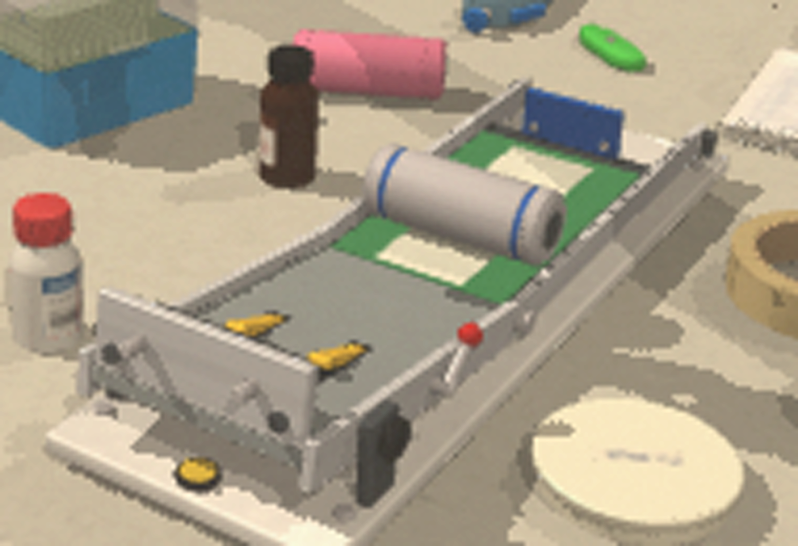

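View pics/side0c.png

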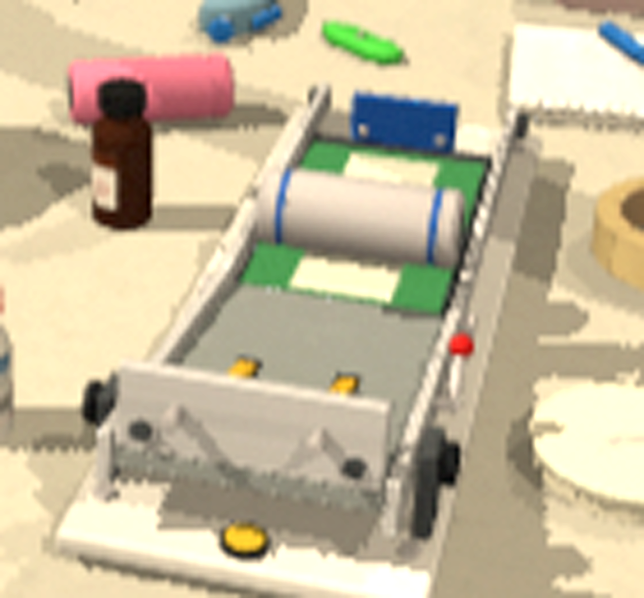

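View pics/wrist0c.png

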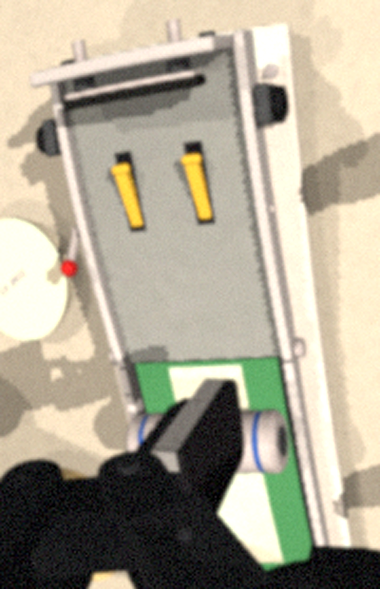

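```bash
cat >> h.py <<'E'
def ray(im,px):
    E=np.array(im['extrinsics']); u=np.array([px[0]-im['cx'],px[1]-im['cy']])
    if im.get('fish'):
        r=np.hypot(*u); t=r/im['fx']; d=np.array([u[0]/r*np.sin(t),-u[1]/r*np.sin(t),-np.cos(t)])
    else: d=np.array([u[0]/im['fx'],-u[1]/im['fy'],-1.])
    return E[:3,3],E[:3,:3]@d
def atz(im,px,z):
    o,d=ray(im,px); return o+d*(z-o[2])/d[2]
def proj(im,P):
    E=np.array(im['extrinsics']); p=(np.asarray(P)-E[:3,3])@E[:3,:3]
    p=p*[1,-1,-1]
    if im.get('fish'):
        rr=np.hypot(p[...,0],p[...,1]); t=np.arctan2(rr,p[...,2]); q=p[...,:2]/np.maximum(rr,1e-9)[...,None]*t[...,None]
    else: q=p[...,:2]/p[...,2:3]
    return q*[im['fx'],im['fy']]+[im['cx'],im['cy']]
def get(n):
    im=imaging.get_image(n); im['fish']=(n=='wrist'); return im
c,s=np.cos(np.radians(8)),np.sin(np.radians(8))
def ramp2t(p):
    p=np.asarray(p,float); return np.stack([c*p[...,0]-s*p[...,2],p[...,1],s*p[...,0]+c*p[...,2]+.03],-1)
def t2w(p,T):
    x,y,a=T; p=np.asarray(p,float); return np.stack([x+np.cos(a)*p[...,0]-np.sin(a)*p[...,1],y+np.sin(a)*p[...,0]+np.cos(a)*p[...,1],p[...,2]],-1)
E
cat > fit.py <<'E'
from h import *
from scipy.optimize import least_squares
np.set_printoptions(precision=4,suppress=True)
ims={n:get(n) for n in('scene','side','wrist')}
C={'scene':(4.2,240,170),'side':(4.6,240,170),'wrist':(1.9,60,60)}
def px(n,u,v): f,a,b=C[n]; return (u+.5)/f+a-.5,(v+.5)/f+b-.5
# features in crop px: (name,img,u,v)
obs=[('tipF','scene',228,325),('tipN','scene',310,358),
('tipF','wrist',192,160),('tipN','wrist',122,170),('tailF','wrist',207,221),('tailN','wrist',138,228),
('line','scene',335,246),('line','scene',500,300),('line','side',242,284),('line','side',445,311),('line','wrist',137,361),('line','wrist',278,357),
('ep','scene',101,290),('ep','scene',315,372),('ep','side',120,365),('ep','side',390,402),
('tabF','scene',527,90),('tabN','scene',622,114),('tabF','side',355,94),('tabN','side',458,103)]
# ep: line at ramp x .183 z .036
lab=[o[0] for o in obs]
def res(p):
    T=p[:3]; xt=p[3]; xd=p[4];hw=p[5]
    out=[]
    for nm,n,u,v in obs:
        q=np.array(px(n,u,v)); im=ims[n]
        if nm in('line','ep'):
            L=[[0,-.05,.03],[0,.05,.03]] if nm=='line' else ramp2t([[.183,-.05,.036],[.183,.05,.036]])
            a,b=proj(im,t2w(L,T)); d=(b-a)/np.linalg.norm(b-a); w=q-a; out.append(d[0]*w[1]-d[1]*w[0])
        else:
            y=-1 if nm[-1]=='F' else 1
            P={'tip':ramp2t([.130,y*.022,.009]),'tail':ramp2t([xd,y*.022,.001]),'tab':np.array([xt,y*.03,.058])}[nm[:-1]]
            out+=list(proj(im,t2w(P,T))-q)
    return np.array(out)
r=least_squares(res,[.485,-.05,1.57,-.18,.095,.06],loss='soft_l1')
print(r.x,np.degrees(r.x[2])); 
i=0
for o in obs:
    k=1 if o[0] in('line','ep') else 2
    print(o[:2],r.fun[i:i+k].round(1)); i+=k
np.save('T.npy',r.x)
T=r.x[:3]
for n,im in ims.items():
    f,a,b=C[n]; I=cv2.imread(f'pics/{n}0c.png')
    def dl(P,col):
        q=((proj(im,t2w(P,T))-[a,b])*f).astype(int); cv2.polylines(I,[q.reshape(-1,1,2)],False,col,1)
    for y in(-.06,.06): dl(np.vstack([[[-.19,y,.036],[0,y,.036]],ramp2t([[.0,y,.006],[.183,y,.006]])]),(0,0,255))
    dl([[0,-.054,.03],[0,.054,.03]],(255,0,255)); dl(ramp2t([[.183,-.06,.036],[.183,.06,.036]]),(255,255,0))
    for y in(-.022,.022): dl(ramp2t([[.092,y,.0],[.13,y,.009]]),(255,0,0))
    x=r.x[3]; dl([[x,-.03,.058],[x,.03,.058],[x,.03,.028],[x,-.03,.028],[x,-.03,.058]],(0,255,255))
    cv2.imwrite(f'pics/{n}_fit.png',I)
# roller
for n,k in(('scene',None),('side',None)):
    im=ims[n]
    for k in imaging.regions_of('roller_center',im):
        m=cv2.erode(k['region'].astype(np.uint8),np.ones((3,3)))>0
        rr,cc=np.nonzero(m&(im['depth']>0)); w=world(im,cc,rr)
        w0=np.median(w,0); print(n,k['conf'],k['pixel'],w0)
E
python3 fit.py
```

```text
[ 0.4903 -0.0777  1.6297 -0.1822  0.0898  0.06  ] 93.37496529482462
('tipF', 'scene') [ 0.2 -1.1]
('tipN', 'scene') [ 0.4 -1.3]
('tipF', 'wrist') [-0.3 -2.8]
('tipN', 'wrist') [-1.  -3.2]
('tailF', 'wrist') [0.3 0.1]
('tailN', 'wrist') [ 0.5 -0.2]
('line', 'scene') [0.2]
('line', 'scene') [-0.4]
('line', 'side') [0.6]
('line', 'side') [-0.5]
('line', 'wrist') [0.3]
('line', 'wrist') [0.1]
('ep', 'scene') [2.9]
('ep', 'scene') [2.6]
('ep', 'side') [2.7]
('ep', 'side') [0.6]
('tabF', 'scene') [-0.3 -0.7]
('tabN', 'scene') [ 0.1 -0.3]
('tabF', 'side') [-0.1 -0.1]
('tabN', 'side') [0.4 0.9]
scene 0.93 [349.0, 220.3] [ 0.4814 -0.1114  0.0574]
scene 0.83 [251.0, 313.5] [0.4606 0.2173 0.0316]
scene 0.62 [327.7, 186.2] [ 0.6599 -0.2962  0.0265]
scene 0.21 [310.6, 252.6] [0.468  0.0441 0.0482]
side 0.97 [320.6, 215.5] [ 0.4898 -0.1108  0.0583]
side 0.9 [276.9, 190.1] [ 0.6557 -0.2995  0.0306]
side 0.89 [275.0, 325.6] [0.4662 0.2195 0.0332]
```

View pics/scene_fit.png

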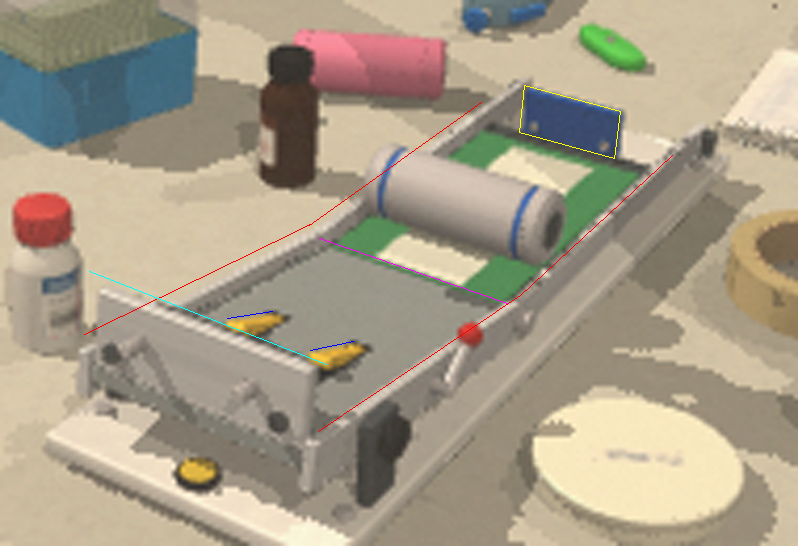

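View pics/wrist_fit.png

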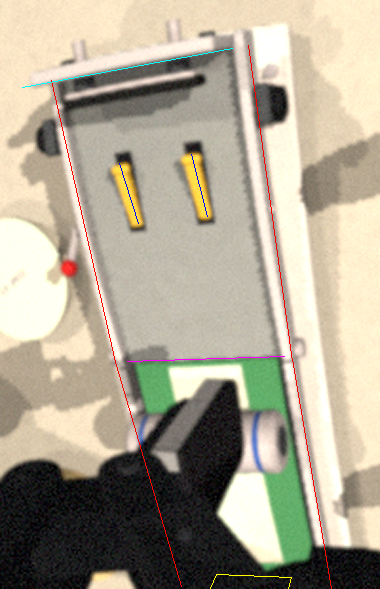

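```bash
cat > fit2.py <<'E'
from h import *
np.set_printoptions(precision=4,suppress=True)
T=np.load('T.npy')[:3]
Ti=lambda w:(lambda d:np.stack([np.cos(T[2])*d[:,0]+np.sin(T[2])*d[:,1],-np.sin(T[2])*d[:,0]+np.cos(T[2])*d[:,1],w[:,2]],-1))(w-[T[0],T[1],0])
for n in('scene','side','wrist'):
    im=get(n); rr,cc=np.nonzero(im['depth']>0); d=im['depth'][rr,cc]
    if im['fish']:
        u=cc-im['cx'];v=rr-im['cy'];r=np.hypot(u,v);t=r/im['fx'];k=np.tan(t)/r*d
        P=np.stack([u*k,-v*k,-d,np.ones_like(d)],-1); w=(P@np.array(im['extrinsics']).T)[:,:3]
    else: w=world(im,cc,rr)
    t=Ti(w)
    m0=(abs(t[:,1])<.04)&(t[:,0]<-.01)&(t[:,0]>-.04)&(abs(t[:,2]-.03)<.02)
    print(n,'plate z',np.median(t[m0,2]),m0.sum())
    mt=(abs(w[:,0]-.75)<.06)&(abs(w[:,1])<.05); print(' table',np.median(w[mt,2]))
    xs=np.arange(.01,.18,.02)
    for x in xs:
        m=(abs(t[:,1])<.012)&(abs(t[:,0]-x)<.006)&(t[:,2]<.09)
        print('  x%.2f z %.4f exp %.4f n%d'%(x,np.median(t[m,2]) if m.any() else 0,.03+np.tan(np.radians(8))*x,m.sum()))
    # end plate: points highest
    m=(t[:,0]>.14)&(t[:,0]<.23)&(abs(t[:,1])<.045)&(t[:,2]>.07)&(t[:,2]<.11)
    print(' endplate x pct',np.percentile(t[m,0],[5,25,50,75,95]),'z',np.percentile(t[m,2],[50,90,99]) ,m.sum())
    # rails cross-section at x in(.03,.07)
    m=(t[:,0]>.03)&(t[:,0]<.08)&(abs(t[:,1])<.075); zz=t[m,2]-.03-np.tan(np.radians(8))*t[m,0]
    for y in np.arange(-.07,.0701,.004):
        k=abs(t[m,1]-y)<.002; print('   %.3f:%.1f'%(y,np.median(zz[k])*1e3 if k.any() else 99),end='')
    print()
E
python3 fit2.py
```

```text
scene plate z 0.029176952218130325 436
 table -0.0009872561028308469
  x0.01 z 0.0300 exp 0.0314 n24
  x0.03 z 0.0327 exp 0.0342 n30
  x0.05 z 0.0352 exp 0.0370 n27
  x0.07 z 0.0384 exp 0.0398 n33
  x0.09 z 0.0412 exp 0.0426 n31
  x0.11 z 0.0438 exp 0.0455 n36
  x0.13 z 0.0000 exp 0.0483 n0
  x0.15 z 0.0165 exp 0.0511 n8
  x0.17 z 0.0166 exp 0.0539 n42
 endplate x pct [0.178  0.1836 0.1848 0.186  0.1935] z [0.0814 0.0901 0.0911] 610
   -0.070:289.5   -0.066:264.1   -0.062:257.4   -0.058:3.7   -0.054:2.6   -0.050:-1.3   -0.046:-1.6   -0.042:-1.6   -0.038:-1.7   -0.034:-1.7   -0.030:-1.7   -0.026:-1.8   -0.022:-1.5   -0.018:-1.8   -0.014:-1.6   -0.010:-1.4   -0.006:-1.6   -0.002:-1.8   0.002:-1.7   0.006:-1.3   0.010:-1.6   0.014:-1.7   0.018:-1.4   0.022:-1.4   0.026:-1.5   0.030:-1.5   0.034:-1.3   0.038:-1.4   0.042:-1.4   0.046:-1.3   0.050:-1.4   0.054:-10.3   0.058:-1.4   0.062:-13.0   0.066:-20.4   0.070:-19.0
side plate z 0.030986536931057296 385
 table 0.00041054525097211636
  x0.01 z 0.0317 exp 0.0314 n23
  x0.03 z 0.0345 exp 0.0342 n25
  x0.05 z 0.0372 exp 0.0370 n27
  x0.07
[... 963 characters left out ...]
  x0.11 z 0.0449 exp 0.0455 n220
  x0.13 z 0.0478 exp 0.0483 n224
  x0.15 z 0.0506 exp 0.0511 n233
  x0.17 z 0.0795 exp 0.0539 n185
 endplate x pct [0.1622 0.1668 0.1765 0.1809 0.1912] z [0.0809 0.0915 0.0926] 1708
   -0.070:260.3   -0.066:-19.7   -0.062:-20.2   -0.058:-4.7   -0.054:5.3   -0.050:-0.5   -0.046:-0.8   -0.042:-0.6   -0.038:-0.4   -0.034:-0.5   -0.030:-0.6   -0.026:-0.5   -0.022:-0.6   -0.018:-0.4   -0.014:-0.5   -0.010:-0.6   -0.006:-0.6   -0.002:-0.5   0.002:-0.6   0.006:-0.6   0.010:-0.5   0.014:-0.6   0.018:-0.6   0.022:-0.4   0.026:-0.6   0.030:-0.5   0.034:-0.4   0.038:-0.7   0.042:-0.5   0.046:-0.3   0.050:-0.4   0.054:0.6   0.058:5.5   0.062:6.0   0.066:17.7   0.070:19.8
```

```bash
cat > rol.py <<'E'
from h import *
np.set_printoptions(precision=4,suppress=True)
T=np.load('T.npy')[:3]
def w2t(w):
    d=w-[T[0],T[1],0]; return np.stack([np.cos(T[2])*d[:,0]+np.sin(T[2])*d[:,1],-np.sin(T[2])*d[:,0]+np.cos(T[2])*d[:,1],w[:,2]],-1)
def pts(im):
    rr,cc=np.nonzero(im['depth']>0); d=im['depth'][rr,cc]
    if im['fish']:
        u=cc-im['cx'];v=rr-im['cy'];r=np.hypot(u,v);t=r/im['fx'];k=np.tan(t)/r*d
        P=np.stack([u*k,-v*k,-d,np.ones_like(d)],-1); return (P@np.array(im['extrinsics']).T)[:,:3]
    return world(im,cc,rr)
if __name__=='__main__':
  from scipy.optimize import least_squares
  print(bot.nose_length)
  for n in('scene','side','wrist'):
    im=get(n); t=w2t(pts(im))
    m=(t[:,0]<-.005)&(t[:,0]>-.13)&(abs(t[:,1])<.045)&(t[:,2]>.042)&(t[:,2]<.075); p=t[m]
    if len(p)<20: print(n,'few'); continue
    f=lambda q:np.hypot(p[:,0]-q[0]-q[2]*p[:,1],p[:,2]-q[1])-.02
    r=least_squares(f,[p[:,0].mean(),.05,0],loss='soft_l1',f_scale=.001); print(n,len(p),'x,z,slope',r.x,np.abs(r.fun).mean())
    m=(t[:,0]<r.x[0]+.01)&(t[:,0]>r.x[0]-.01)&(abs(t[:,1])<.07)&(t[:,2]>.06)&(t[:,2]<.075); print('  y ext',np.percentile(t[m,1],[1,99]))
    for a in np.arange(-.18,.17,.05):
        z0=.03+max(0,a)*np.tan(np.radians(8))
        k=(abs(t[:,0]-a)<.02)&(t[:,2]-z0>.003)&(t[:,2]-z0<.008)
        l=t[k&(t[:,1]<-.04)&(t[:,1]>-.075),1]; h=t[k&(t[:,1]>.04)&(t[:,1]<.075),1]
        print('  rail',round(a,2),np.median(l),len(l),np.median(h),len(h))
E
python3 rol.py
```

```text
0.011
scene 624 x,z,slope [-0.0489  0.048  -0.0217] 0.00091880252955128
  y ext [-0.0443  0.0514]
  rail -0.18 -0.05791042647722053 16 0.05635052943894493 21
  rail -0.13 -0.0570332064823039 14 0.05647477460193598 20
  rail -0.08 nan 0 0.05780466673808553 25
  rail -0.03 -0.055583820582442704 23 0.05709795200278191 40
  rail 0.02 -0.05400861965652348 19 0.05876289835819259 25
  rail 0.07 -0.05301056315567324 25 0.060781976499347495 41
  rail 0.12 -0.05450316455675331 15 0.060104934533884755 30
side 607 x,z,slope [-0.0495  0.0498 -0.0184] 0.0009541776679591077
  y ext [-0.0481  0.0505]
  rail -0.18 -0.05894171874550943 17 0.05519951270182356 16
  rail -0.13 -0.05750869812815914 14 0.05597525743462309 18
  rail -0.08 -0.05886797278334047 5 0.05659447678798154 23
  rail -0.03 -0.055889552018414446 27 0.056647716275905466 29
  rail 0.02 -0.055114860926979224 22 0.05685428749330992 18
  rail 0.07 -0.05436889227751853 26 0.059797282266060466 29
  rail 0.12 -0.05430950231819073 10 0.05930146877663221 30
wrist 620 x,z,slope [-0.0488  0.049  -0.0235] 0.0005334466302777839
  y ext [-0.0492  0.0482]
  rail -0.18 nan 0 nan 0
  rail -0.13 -0.05823208312573575 87 nan 0
  rail -0.08 -0.05780967087116299 129 nan 0
  rail -0.03 -0.05703038112443058 164 0.05673356979580449 79
  rail 0.02 -0.056197118757095224 154 0.05618908598560964 125
  rail 0.07 -0.05596107523349675 168 0.05801838274305322 179
  rail 0.12 -0.05537019799463165 201 0.057779193433881035 165
  return _methods._mean(a, axis=axis, dtype=dtype,
  ret = ret.dtype.type(ret / rcount)
```

carry_out(targets=[[-22.8, -15.8, 0, 0], [-22.8, -15.8, 0, 0], [-22.8, -15.8, 0, 0], [-22.8, -15.8, 0, 0], [-22.8, -15.8, 0, 0], [-22.8, -15.8, 0, 0], [-22.8, -15.8, 0, 0], [-22.8, -15.8, 0, 0], [0, 0, 0, -0.073], [0, 0, 0, 0]], fingers=60)

```text
clock: 2.58
ee_pos: [0.4975, -0.1845, 0.2424]
eef_rot: [[-0.071, 0.997, -0.0], [0.997, 0.071, -0.001], [-0.001, -0.0, -1.0]]
contact_force: [1.2, 0.1, -0.0]
opening: 0.06
```

```bash
cat > st.py <<'E'
from h import *
np.set_printoptions(precision=4,suppress=True)
T=np.load('T.npy'); T[:3]=[.490,-.0777,1.644]; np.save('T2.npy',T)
def tcp():
    s=bot.read_state(); d=np.array(s['ee_pos'])-[T[0],T[1],0]; a=T[2]
    R=np.array(s['eef_rot'])
    print('t',round(s['clock'],2),'tester',np.array([np.cos(a)*d[0]+np.sin(a)*d[1],-np.sin(a)*d[0]+np.cos(a)*d[1],d[2]]),'heading err deg',np.degrees(np.arctan2(R[1,0],R[0,0])-a),'F',np.array(s['contact_force']),s['opening'],R[:,2])
if __name__=='__main__': tcp()
E
python3 st.py
python3 - <<'E'
from h import *
im=get('wrist');save(im,'w1')
im=get('side');save(im,'s1')
E
```

```text
t 2.58 tester [-0.107   0.0003  0.2424] heading err deg -0.13542111874176216 F [ 1.1947  0.0632 -0.0081] 0.06002473897997335 [-0.0003 -0.0008 -1.    ]
```

View pics/w1.png

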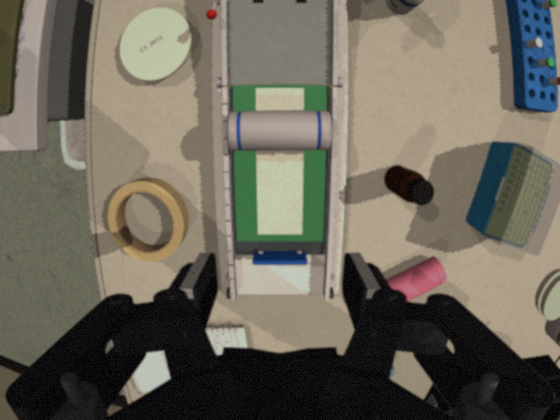

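View pics/s1.png

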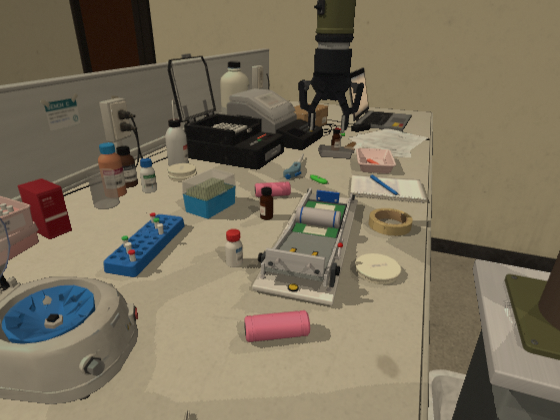

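The wrist view (w1) shows the track upright and centred on column 280, with the roller at row 131 and the tab at row 257. The tool is square to the track and behind the roller. I'll descend now.

carry_out(targets=[[0, 0, 22, 0], [0, 0, 22, 0], [0, 0, 22, 0], [0, 0, 22, 0], [0, 0, 22, 0], [0, 0, 22, 0], [0, 0, 18, 0], [0, 0, 14, 0], [0, 0, 8, 0], [0, 0, 0, 0]])

```text
clock: 3.52
ee_pos: [0.4986, -0.1808, 0.0688]
eef_rot: [[-0.074, 0.997, -0.002], [0.997, 0.074, 0.001], [0.001, -0.002, -1.0]]
contact_force: [0.7, 0.2, 0.6]
opening: 0.06
```

```bash
python3 st.py
python3 - <<'E'
from h import *
im=get('wrist');save(im,'w2')
im=get('side');cv2.imwrite('pics/s2.png',cv2.resize(im['pixels'][150:300,240:400,::-1],None,fx=4,fy=4))
im=get('scene');cv2.imwrite('pics/c2.png',cv2.resize(im['pixels'][130:280,270:450,::-1],None,fx=4,fy=4))
# fingers' lowest points by depth
from rol import pts,w2t
for n in('side','scene'):
    im=get(n); w=pts(im); t=w2t(w)
    for sgn in(-1,1):
        m=(t[:,0]>-.14)&(t[:,0]<-.085)&(sgn*t[:,1]>.02)&(sgn*t[:,1]<.053)&(t[:,2]>.036)&(t[:,2]<.1)
        p=t[m]; print(n,sgn,m.sum(), np.percentile(p,[2,50,98],axis=0) if m.any() else '')
E
```

```text
t 3.52 tester [-0.1035 -0.0011  0.0688] heading err deg 0.06493291291866286 F [0.7004 0.1718 0.6258] 0.05996096295052781 [-0.0019  0.0012 -1.    ]
side -1 85 [[-0.1123 -0.0461  0.0678]
 [-0.0974 -0.0372  0.0848]
 [-0.0931 -0.033   0.0997]]
side 1 77 [[-0.107   0.0273  0.0683]
 [-0.0983  0.0333  0.0852]
 [-0.0935  0.0403  0.0989]]
scene -1 123 [[-0.1157 -0.0458  0.065 ]
 [-0.0985 -0.0336  0.0835]
 [-0.0924 -0.0314  0.0992]]
scene 1 118 [[-0.1108  0.0281  0.0653]
 [-0.0983  0.0353  0.0845]
 [-0.0921  0.0415  0.0996]]
```

View pics/s2.png

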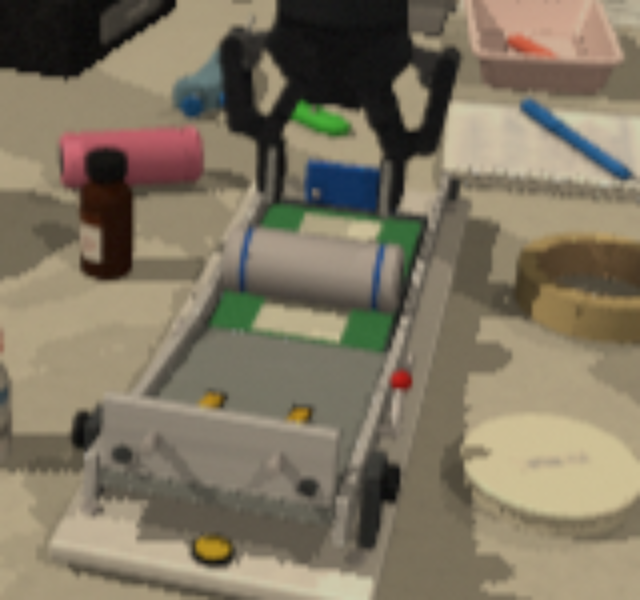

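View pics/c2.png

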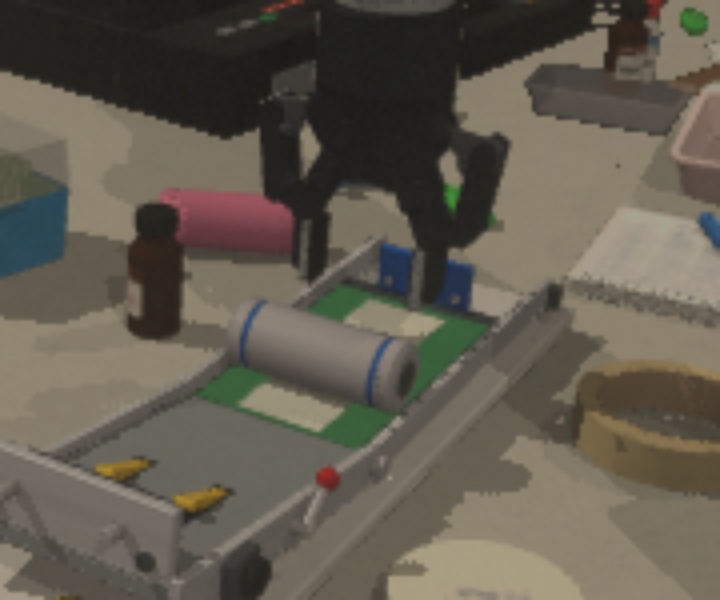

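View pics/w2.png

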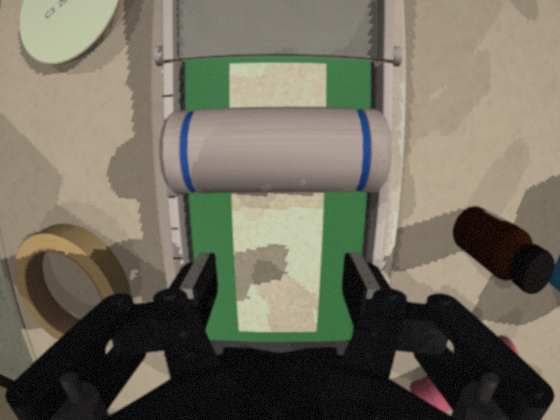

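The tips sit about 3 mm below the TCP at this opening. I'll go down 26 mm, then approach gently.

carry_out(targets=[[0, 0, 10, 0], [0, 0, 10, 0], [0, 0, 6, 0], [4, 0, 0, 0], [4, 0, 0, 0], [4, 0, 0, 0], [3, 0, 0, 0], [2, 0, 0, 0], [2, 0, 0, 0], [1.5, 0, 0, 0]])

```text
clock: 4.6
ee_pos: [0.4973, -0.1617, 0.0445]
eef_rot: [[-0.073, 0.997, 0.0], [0.997, 0.073, -0.0], [-0.0, 0.0, -1.0]]
contact_force: [-1.1, 0.5, 0.4]
opening: 0.06
```

```bash
python3 st.py
python3 - <<'E'
from h import *
im=get('wrist');save(im,'w3')
im=get('scene');cv2.imwrite('pics/c3.png',cv2.resize(im['pixels'][130:280,270:450,::-1],None,fx=4,fy=4))
E
python3 rol.py | grep slope
```

```text
t 4.6 tester [-0.0843 -0.0011  0.0445] heading err deg 0.0047711341383645245 F [-1.1325  0.5431  0.3654] 0.059962702363940065 [ 0.0005 -0.0001 -1.    ]
scene 783 x,z,slope [-0.0503  0.0492 -0.0246] 0.0037776992212281615
side 702 x,z,slope [-0.0502  0.0505 -0.0158] 0.0025833359195965174
wrist 27381 x,z,slope [-0.0495  0.0493 -0.0202] 0.002196905326591696
  return _methods._mean(a, axis=axis, dtype=dtype,
  ret = ret.dtype.type(ret / rcount)
```

View pics/c3.png

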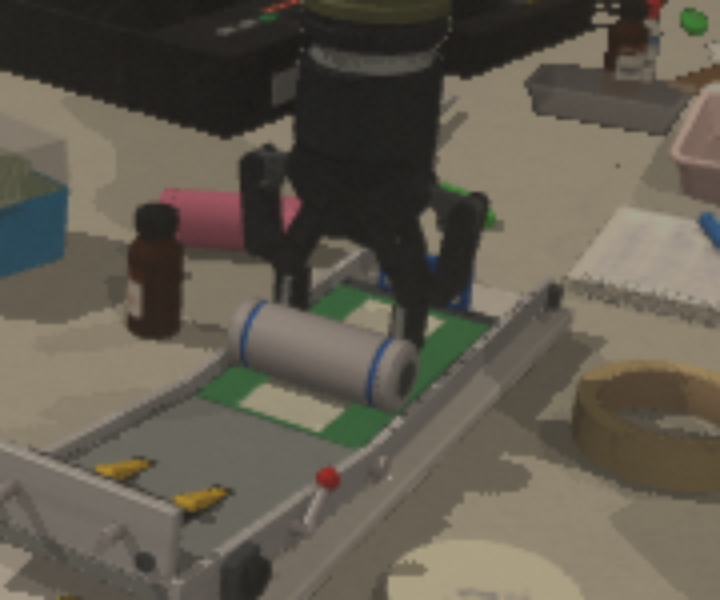

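View pics/w3.png

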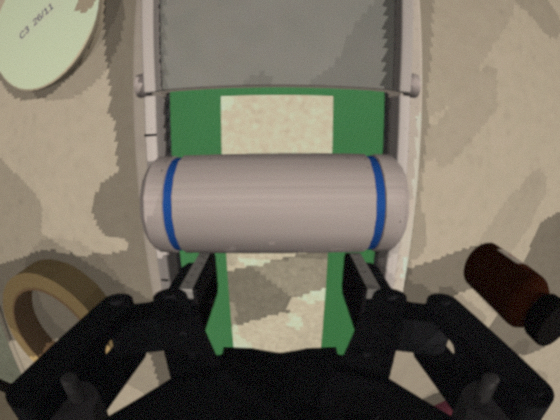

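carry_out(targets=[[2, 0, 0, 0], [2, 0, 0, 0], [2.5, 0, 0, 0], [3, 0, 0, 0], [3.5, 0, 0, 0], [3.5, 0, 0, 0], [3.5, 0, 0, 0], [3.5, 0, 0, 0], [3.5, 0, 0, 0], [3.5, 0, 0, 0]])

```text
clock: 5.68
ee_pos: [0.4949, -0.1311, 0.0443]
eef_rot: [[-0.073, 0.997, 0.0], [0.997, 0.073, 0.0], [0.0, 0.0, -1.0]]
contact_force: [0.5, 0.3, 0.8]
opening: 0.0599
```

```bash
python3 st.py
python3 - <<'E'
from h import *
im=get('wrist');save(im,'w4')
E
```

```text
t 5.68 tester [-0.0536 -0.001   0.0443] heading err deg 0.00032245331626660736 F [0.5057 0.2958 0.8074] 0.05985736452996377 [ 0.0001  0.     -1.    ]
```

View pics/w4.png

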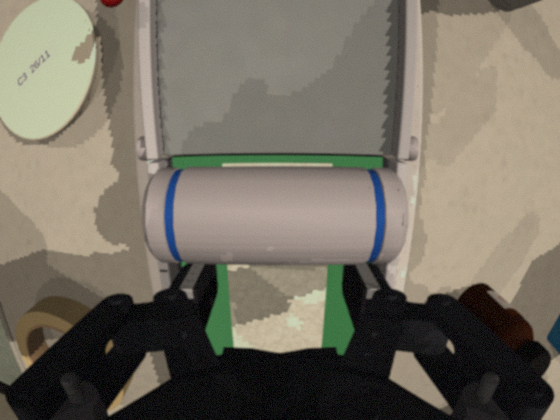

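carry_out(targets=[[3.5, 0, 0, 0], [3.5, 0, 0, 0], [3.5, 0, 0, 0], [3.5, 0, 0, 0], [3.5, 0, 0, 0], [3.5, 0, 0, 0], [3.5, 0, -0.5, 0], [3.5, 0, -0.5, 0], [3.5, 0, -0.5, 0], [3.5, 0, -0.5, 0]])

```text
clock: 6.57
ee_pos: [0.4924, -0.0965, 0.0464]
eef_rot: [[-0.073, 0.997, 0.0], [0.997, 0.073, -0.0], [-0.0, 0.0, -1.0]]
contact_force: [0.7, -1.6, 1.0]
opening: 0.06
```

carry_out(targets=[[4, 0, -0.6, 0], [4, 0, -0.6, 0], [4, 0, -0.6, 0], [4, 0, -0.6, 0], [4, 0, -0.6, 0], [4, 0, -0.6, 0], [4, 0, -0.6, 0], [4, 0, -0.6, 0], [4, 0, -0.6, 0], [4, 0, -0.6, 0]])

```text
clock: 7.4
ee_pos: [0.4894, -0.0563, 0.0524]
eef_rot: [[-0.073, 0.997, 0.0], [0.997, 0.073, 0.0], [-0.0, 0.0, -1.0]]
contact_force: [-0.6, -1.7, 0.5]
opening: 0.0596
```

```bash
python3 st.py
python3 - <<'E'
from h import *
im=get('wrist');save(im,'w5')
E
```

```text
t 7.4 tester [ 0.0214 -0.001   0.0524] heading err deg -0.011209083076364382 F [-0.6037 -1.721   0.5458] 0.05959372562015967 [ 0.0001  0.     -1.    ]
```

View pics/w5.png

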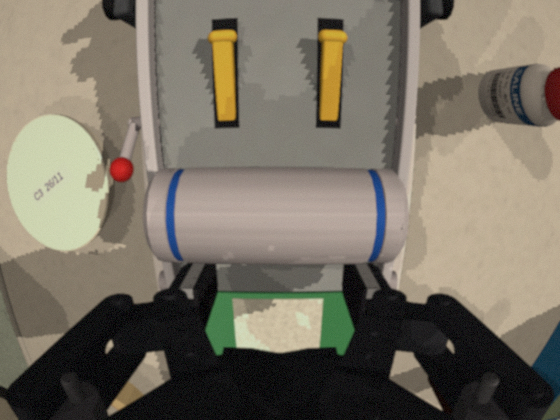

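carry_out(targets=[[4, 0, -0.5, 0], [4, 0, -0.5, 0], [4, 0, -0.5, 0], [4, 0, -0.5, 0], [4, 0, -0.5, 0], [4, 0, -0.5, 0], [4, 0, -0.5, 0], [4, 0, -0.5, 0], [4, 0, -0.5, 0], [4, 0, -0.5, 0]])

```text
clock: 8.28
ee_pos: [0.4865, -0.0176, 0.0575]
eef_rot: [[-0.072, 0.997, 0.0], [0.997, 0.072, -0.001], [-0.001, 0.0, -1.0]]
contact_force: [0.2, -4.0, 2.0]
opening: 0.0599
```

carry_out(targets=[[4, 0, -0.5, 0], [4, 0, -0.5, 0], [4, 0, -0.5, 0], [4, 0, -0.5, 0], [4, 0, -0.5, 0], [4, 0, -0.5, 0], [4, 0, -0.5, 0], [4, 0, -0.5, 0], [4, 0, -0.5, 0]])

```text
clock: 9.03
ee_pos: [0.4838, 0.0195, 0.0618]
eef_rot: [[-0.073, 0.997, 0.0], [0.997, 0.073, 0.0], [0.0, 0.0, -1.0]]
contact_force: [0.3, -0.8, 0.2]
opening: 0.0602
```

```bash
python3 st.py
python3 - <<'E'
from h import *
im=get('wrist');save(im,'w6')
im=get('scene');cv2.imwrite('pics/c6.png',cv2.resize(im['pixels'][150:300,240:420,::-1],None,fx=4,fy=4))
E
```

```text
t 9.03 tester [ 0.0974 -0.001   0.0618] heading err deg -0.0061278653836789685 F [ 0.3389 -0.7708  0.237 ] 0.06019057658089193 [ 0.      0.0001 -1.    ]
```

View pics/w6.png

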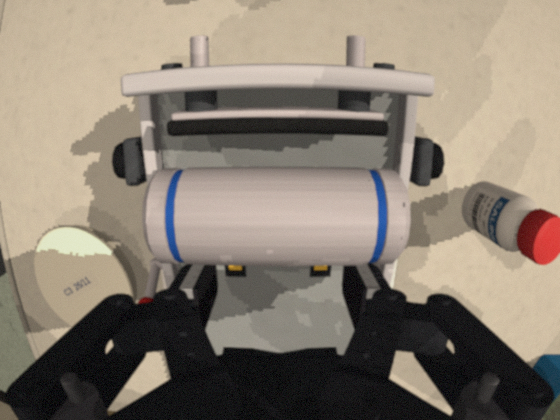

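View pics/c6.png

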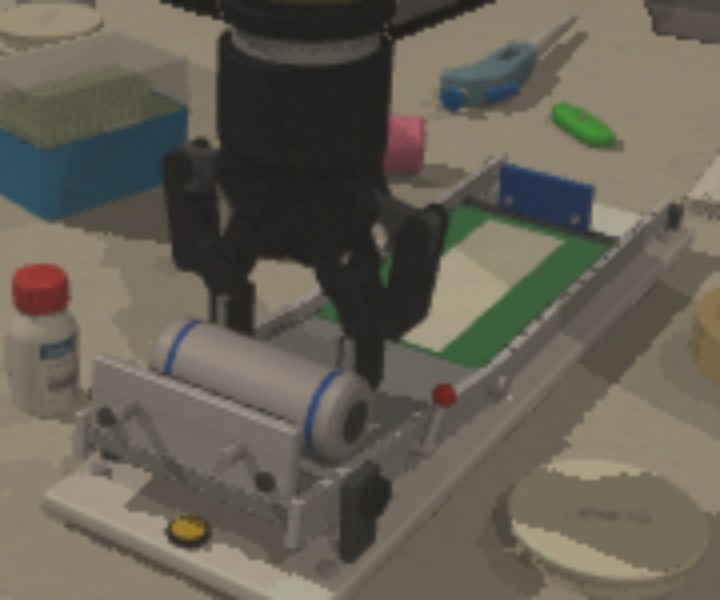

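carry_out(targets=[[2.5, 0, -0.4, 0], [2.5, 0, -0.4, 0], [2.5, 0, -0.3, 0], [2, 0, -0.3, 0], [2, 0, -0.3, 0], [1, 0, 0, 0]])

```text
clock: 9.63
ee_pos: [0.483, 0.032, 0.0635]
eef_rot: [[-0.073, 0.997, 0.0], [0.997, 0.073, 0.0], [0.0, 0.0, -1.0]]
contact_force: [0.0, -1.0, 1.1]
opening: 0.0597
```

carry_out(targets=[[1, 0, 0, 0], [1, 0, 0, 0], [0, 0, 0, 0]])

```text
clock: 9.88
ee_pos: [0.4828, 0.0333, 0.0635]
eef_rot: [[-0.073, 0.997, -0.0], [0.997, 0.073, -0.0], [-0.0, -0.0, -1.0]]
contact_force: [-0.7, -1.6, 1.3]
opening: 0.0599
```

```bash
python3 st.py
python3 - <<'E'
from h import *
im=get('wrist');save(im,'w7')
E
```

```text
t 9.88 tester [ 0.1113 -0.0009  0.0635] heading err deg -0.023162401301202586 F [-0.7167 -1.5952  1.2994] 0.05990147367017687 [-0.     -0.0004 -1.    ]
```

View pics/w7.png

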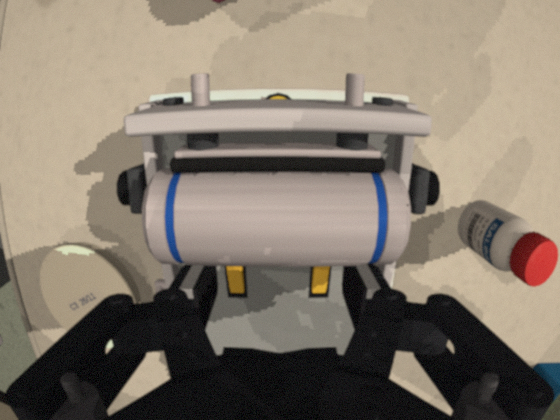

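carry_out(targets=[[1, 0, 0, 0], [1, 0, 0, 0], [0, 0, 0, 0]])

```text
clock: 10.18
ee_pos: [0.4827, 0.0345, 0.0636]
eef_rot: [[-0.072, 0.997, -0.0], [0.997, 0.072, -0.001], [-0.001, -0.0, -1.0]]
contact_force: [-0.3, -3.9, 1.3]
opening: 0.0596
```

carry_out(targets=[[0.8, 0, 0, 0], [0.7, 0, 0, 0], [0, 0, 0, 0]])

```text
clock: 10.43
ee_pos: [0.4826, 0.0354, 0.0637]
eef_rot: [[-0.071, 0.997, -0.0], [0.997, 0.071, -0.002], [-0.002, -0.0, -1.0]]
contact_force: [0.9, -6.1, 2.8]
opening: 0.06
```

```bash
python3 st.py
python3 - <<'E'
from h import *
im=get('wrist');save(im,'w8')
cv2.imwrite('pics/w8c.png',cv2.resize(im['pixels'][140:320,180:380,::-1],None,fx=3.3,fy=3.3))
E
```

```text
t 10.43 tester [ 0.1134 -0.0009  0.0637] heading err deg -0.10710526870954025 F [ 0.8734 -6.0544  2.8258] 0.05995014329284509 [-0.0001 -0.002  -1.    ]
```

View pics/w8c.png

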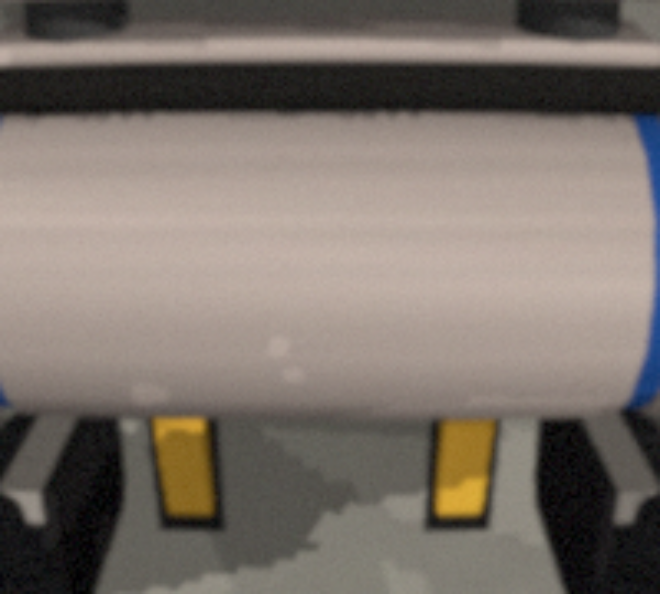

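```bash
cat > dog.py <<'E'
from h import *
import rol; rol.T=np.load('T2.npy')[:3]
im=get('wrist')
rr,cc=np.nonzero(im['depth']>0); t=rol.w2t(rol.pts(im)); px=im['pixels'][rr,cc].astype(int)
xr=c*t[:,0]+s*(t[:,2]-.03); zr=-s*t[:,0]+c*(t[:,2]-.03)
yel=(px[:,0]-px[:,2]>60)&(px[:,1]-px[:,2]>25)&(xr>.08)&(xr<.14)&(abs(t[:,1])<.035)
deck=(abs(t[:,1])<.01)&(xr>.07)&(xr<.11)&(zr<.01)
print('deck z',np.median(zr[deck])*1e3,'n',yel.sum())
for a in np.arange(.084,.136,.004):
    k=yel&(abs(xr-a)<.002)
    if k.any(): print('x %.3f z %.1f n%d  y %s'%(a,np.median(zr[k])*1e3,k.sum(),np.unique(np.sign(t[k,1]))))
# roller
m=(abs(t[:,1])<.04)&(xr>.12)&(xr<.17)&(zr>.028)&(zr<.045)
from scipy.optimize import least_squares
r=least_squares(lambda q:np.hypot(xr[m]-q[0],zr[m]-q[1])-.02,[.145,.02],loss='soft_l1',f_scale=.001); print('roller xr,zr',r.x,m.sum())
E
python3 dog.py
```

```text
deck z -0.5077620636079984 n 933
x 0.092 z 0.2 n113  y [-1.  1.]
x 0.096 z 1.0 n154  y [-1.  1.]
x 0.100 z 1.7 n151  y [-1.  1.]
x 0.104 z 2.9 n152  y [-1.  1.]
x 0.108 z 4.0 n184  y [-1.  1.]
x 0.112 z 4.8 n164  y [-1.  1.]
x 0.116 z 6.2 n2  y [-1.  1.]
x 0.132 z 31.9 n13  y [1.]
roller xr,zr [0.1472 0.0193] 19617
```

The dogs stand up, with a profile rising to about 9 mm at the tip, and the roller is pressing into the buffer. I'll back off slowly so it settles on the catch.

carry_out(targets=[[-1, 0, 0, 0], [-1, 0, 0, 0], [-1, 0, 0, 0], [-1, 0, 0, 0], [-1, 0, 0, 0], [-1, 0, 0, 0], [-1, 0, 0, 0], [-1, 0, 0, 0], [0, 0, 0, 0], [0, 0, 0, 0]])

```text
clock: 11.37
ee_pos: [0.4832, 0.0291, 0.0635]
eef_rot: [[-0.073, 0.997, 0.0], [0.997, 0.073, 0.0], [0.0, 0.0, -1.0]]
contact_force: [-1.1, -0.6, -0.2]
opening: 0.06
```

```bash
python3 st.py; python3 dog.py
python3 - <<'E'
from h import *
im=get('wrist');save(im,'w9')
E
```

```text
t 11.37 tester [ 0.107  -0.001   0.0635] heading err deg -0.013225038997776658 F [-1.1355 -0.5887 -0.2252] 0.05999812302498997 [ 0.0002  0.0002 -1.    ]
deck z -0.483519739213201 n 888
x 0.088 z -1.3 n1  y [-1.]
x 0.092 z -0.1 n119  y [-1.  1.]
x 0.096 z 0.9 n152  y [-1.  1.]
x 0.100 z 2.0 n174  y [-1.  1.]
x 0.104 z 2.9 n181  y [-1.  1.]
x 0.108 z 3.7 n189  y [-1.  1.]
x 0.112 z 4.5 n72  y [-1.  1.]
roller xr,zr [0.1444 0.0193] 19783
```

View pics/w9.png

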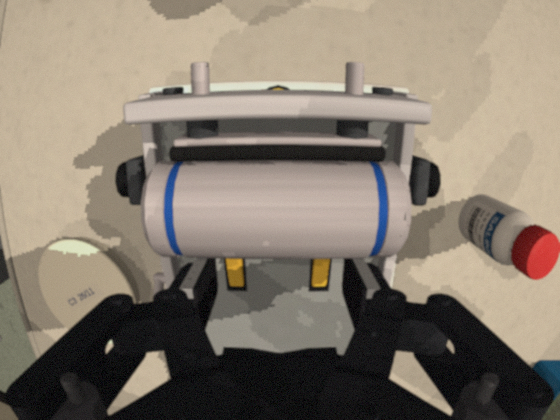

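carry_out(targets=[[-2, 0, 0, 0], [-3, 0, 0, 0], [-3, 0, 0, 0], [-4, 0, 0, 0], [0, 0, 0, 0], [0, 0, 0, 0], [0, 0, 0, 0]])

```text
clock: 12.05
ee_pos: [0.4841, 0.0171, 0.0635]
eef_rot: [[-0.073, 0.997, 0.0], [0.997, 0.073, 0.0], [0.0, 0.0, -1.0]]
contact_force: [-0.5, 0.2, 0.5]
opening: 0.06
```

```bash
python3 st.py; python3 dog.py|tail -1
```

```text
t 12.05 tester [ 0.095  -0.001   0.0635] heading err deg -0.019093941731046442 F [-0.5087  0.1829  0.4564] 0.0599899552236116 [ 0.0001  0.0002 -1.    ]
roller xr,zr [0.1447 0.0192] 20540
```

Held: after the fingers retreated, roller x stayed at about 0.1447. Now I'll go up, back and shut the fingers.

carry_out(targets=[[0, 0, -15, 0], [0, 0, -25, 0], [-25, 0, 0, 0], [-30, 0, 0, 0], [-35, 0, 0, 0], [-35, 0, 0, 0], [-35, 0, 0, 0], [-35, 0, 0, 0], [-30, 0, 0, 0], [-25, 0, 0, 0]], fingers=0)

```text
clock: 12.93
ee_pos: [0.5018, -0.2353, 0.1035]
eef_rot: [[-0.071, 0.997, -0.0], [0.997, 0.071, -0.001], [-0.001, -0.0, -1.0]]
contact_force: [0.3, -0.3, -0.7]
opening: -0.0002
```

carry_out(targets=[[0, 0, 0, 0], [0, 0, 0, 0], [0, 0, 0, 0], [0, 0, 0, 0]])

```text
clock: 13.27
ee_pos: [0.5024, -0.2302, 0.1034]
eef_rot: [[-0.076, 0.997, -0.0], [0.997, 0.076, 0.001], [0.001, -0.0, -1.0]]
contact_force: [0.1, 0.1, 0.6]
opening: -0.0
```

```bash
python3 st.py
python3 - <<'E'
from h import *
im=get('wrist');save(im,'w10')
im=get('scene');cv2.imwrite('pics/c10.png',cv2.resize(im['pixels'][130:300,250:450,::-1],None,fx=3.5,fy=3.5))
import rol; rol.T=np.load('T2.npy')[:3]
for n in('side','scene'):
    im=get(n); t=rol.w2t(rol.pts(im))
    m=(t[:,0]>-.2)&(t[:,0]<-.17)&(abs(t[:,1])<.04)&(t[:,2]>.04)&(t[:,2]<.056); p=t[m]
    print(n,'tab',m.sum(),np.percentile(p,[5,50,95],axis=0))
    m=(t[:,0]>-.19)&(t[:,0]<-.12)&(abs(t[:,1])<.03)&(t[:,2]>.065)&(t[:,2]<.13); p=t[m]; print('finger',m.sum(),np.percentile(p,[1,50,99],axis=0))
E
```

```text
t 13.27 tester [-0.153  -0.0012  0.1034] heading err deg 0.14148310817886067 F [0.0791 0.0881 0.6109] -2.6077920439631158e-05 [-0.0004  0.0014 -1.    ]
side tab 133 [[-0.1878 -0.0264  0.0408]
 [-0.1853  0.0022  0.0481]
 [-0.1825  0.0263  0.0552]]
finger 146 [[-0.1626 -0.0144  0.0951]
 [-0.146  -0.0004  0.1141]
 [-0.1407  0.0118  0.1298]]
scene tab 150 [[-0.1874 -0.0245  0.0413]
 [-0.1848  0.0024  0.0488]
 [-0.1822  0.0285  0.0555]]
finger 191 [[-0.1609 -0.0138  0.0923]
 [-0.1456  0.0033  0.1131]
 [-0.1406  0.0134  0.1289]]
```

View pics/w10.png

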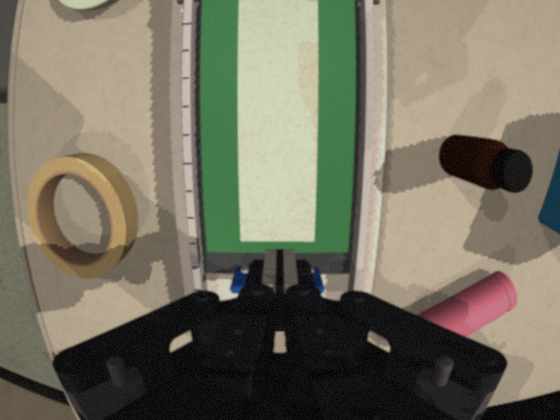

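View pics/c10.png

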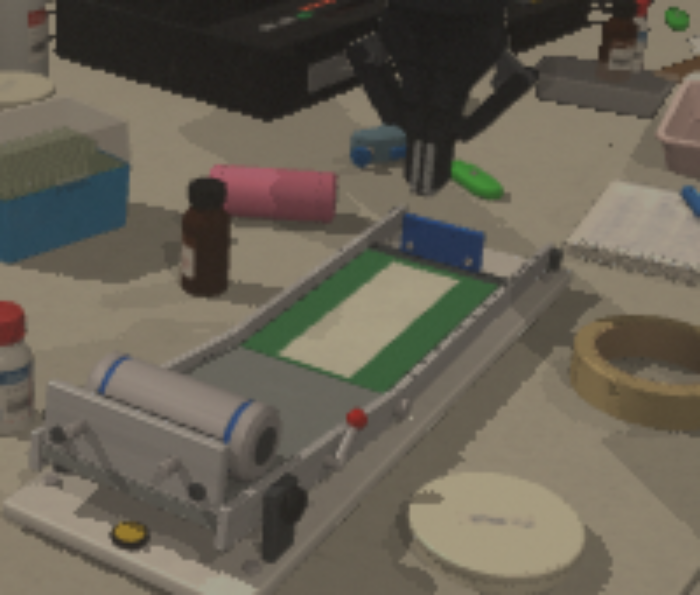

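The roller is held at the top. The tab face measures about x −0.185 and the fingers' rear face about −0.164. I'll descend and push outward.

carry_out(targets=[[0, 0, 18, 0], [0, 0, 17, 0], [0, 0, 12, 0], [0, 0, 8, 0], [0, 0, 0, 0], [-6, 0, 0, 0], [-6, 0, 0, 0], [-4, 0, 0, 0], [-3, 0, 0, 0], [-3, 0, 0, 0]])

```text
clock: 14.3
ee_pos: [0.5042, -0.2543, 0.0491]
eef_rot: [[-0.073, 0.997, 0.001], [0.997, 0.073, 0.0], [0.0, 0.001, -1.0]]
contact_force: [0.0, 2.4, 2.0]
opening: -0.0
```

carry_out(targets=[[-4, 0, 0, 0], [-5, 0, 0, 0], [-5, 0, 0, 0], [-5, 0, 0, 0], [-5, 0, 0, 0], [-5, 0, 0, 0], [-5, 0, 0, 0], [-5, 0, 0, 0], [-3, 0, 0, 0], [0, 0, 0, 0]])

```text
clock: 15.13
ee_pos: [0.5068, -0.2976, 0.0484]
eef_rot: [[-0.072, 0.997, 0.0], [0.997, 0.072, -0.001], [-0.001, 0.0, -1.0]]
contact_force: [0.4, -0.3, -0.2]
opening: -0.0002
```

carry_out(targets=[[-2, 0, 0, 0], [-2, 0, 0, 0], [0, 0, 0, 0]])

```text
clock: 15.38
ee_pos: [0.5068, -0.3, 0.0483]
eef_rot: [[-0.073, 0.997, -0.001], [0.997, 0.073, 0.0], [0.0, -0.001, -1.0]]
contact_force: [-0.7, 1.3, 0.4]
opening: 0.0001
```

```bash
python3 st.py
```

```text
t 15.38 tester [-0.2229 -0.0005  0.0483] heading err deg -0.014662207498597087 F [-0.7221  1.3145  0.3789] 0.00013826123021227718 [-0.0009  0.0004 -1.    ]
```

carry_out(targets=[[-1, 0, 0, 0], [-1, 0, 0, 0], [0, 0, 0, 0]])

```text
clock: 15.63
ee_pos: [0.5068, -0.3, 0.0483]
eef_rot: [[-0.074, 0.997, -0.002], [0.997, 0.074, 0.003], [0.003, -0.002, -1.0]]
contact_force: [-0.9, 5.2, 2.4]
opening: -0.0002
```

carry_out(targets=[[-1, 0, 0, 0], [-1, 0, 0, 0], [0, 0, 0, 0]])

```text
clock: 15.88
ee_pos: [0.5068, -0.3001, 0.0483]
eef_rot: [[-0.075, 0.997, -0.003], [0.997, 0.075, 0.005], [0.005, -0.002, -1.0]]
contact_force: [-1.2, 8.9, 4.8]
opening: 0.0001
```

```bash
python3 st.py;  python3 - <<'E'
from h import *
im=get('side');cv2.imwrite('pics/s11.png',cv2.resize(im['pixels'][160:300,230:390,::-1],None,fx=4,fy=4))
import rol; rol.T=np.load('T2.npy')[:3]
for n in('side','scene'):
    im=get(n); t=rol.w2t(rol.pts(im))
    m=(t[:,0]>-.26)&(t[:,0]<-.19)&(abs(t[:,1])<.028)&(abs(t[:,1])>.018)&(t[:,2]>.04)&(t[:,2]<.056); p=t[m]
    print(n,'tab',m.sum(),np.percentile(p,[5,50,95],axis=0))
E
```

```text
t 15.88 tester [-0.2231 -0.0005  0.0483] heading err deg 0.1296431130782149 F [-1.2159  8.8772  4.8174] 8.422290394323711e-05 [-0.0027  0.0051 -1.    ]
side tab 44 [[-0.2379 -0.0275  0.0403]
 [-0.2354  0.0188  0.047 ]
 [-0.2321  0.0272  0.0551]]
scene tab 38 [[-0.2379 -0.0267  0.0406]
 [-0.2352  0.0206  0.049 ]
 [-0.2327  0.0269  0.0547]]
```

View pics/s11.png

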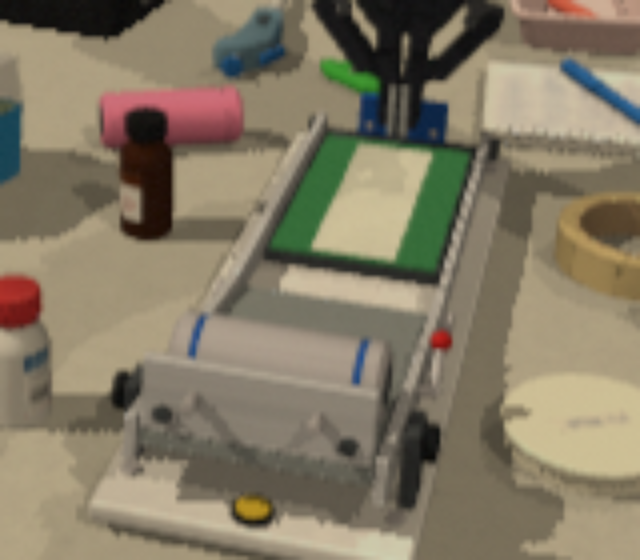

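The carriage is on its end stop: force rises with no further motion, and the tab moved 50 mm, from −0.185 to −0.235. I'll back away and lift.

carry_out(targets=[[3, 0, 0, 0], [4, 0, 0, 0], [5, 0, 0, 0], [0, 0, 0, 0], [0, 0, -15, 0], [0, 0, -25, 0], [0, 0, -30, 0], [0, 0, -30, 0], [0, 0, 0, 0], [0, 0, 0, 0]])

```text
clock: 16.87
ee_pos: [0.5078, -0.2933, 0.1503]
eef_rot: [[-0.072, 0.997, 0.004], [0.997, 0.072, -0.003], [-0.003, 0.004, -1.0]]
contact_force: [-0.8, 1.4, -0.1]
opening: 0.0001
```

```bash
python3 st.py;  python3 - <<'E'
from h import *
from scipy.optimize import least_squares
import rol; rol.T=np.load('T2.npy')[:3]
for n in('side','scene'):
    im=get(n); t=rol.w2t(rol.pts(im))
    m=(t[:,0]>-.26)&(t[:,0]<-.19)&(abs(t[:,1])<.028)&(t[:,2]>.04)&(t[:,2]<.056); p=t[m]
    print(n,'tab',m.sum(),np.percentile(p,[5,50,95],axis=0)[:,0])
    xr=c*t[:,0]+s*(t[:,2]-.03); zr=-s*t[:,0]+c*(t[:,2]-.03)
    m=(abs(t[:,1])<.04)&(xr>.12)&(xr<.17)&(zr>.022)&(zr<.045)
    r=least_squares(lambda q:np.hypot(xr[m]-q[0],zr[m]-q[1])-.02,[.145,.02],loss='soft_l1',f_scale=.001); print('roller',r.x,m.sum())
    for l in('bottle_redcap','vial_brown'):
        for k in imaging.regions_of(l,im)[:1]:
            q=k['region']&(im['depth']>0); a,b=np.nonzero(q); print(l,k['conf'],np.median(world(im,b,a),0))
    save(im,n+'12')
E
```

```text
t 16.87 tester [-0.2163 -0.002   0.1503] heading err deg -0.05757275106279926 F [-0.7534  1.3988 -0.0902] 5.018342199657548e-05 [ 0.004  -0.0025 -1.    ]
side tab 114 [-0.2379 -0.2353 -0.2325]
roller [0.1439 0.0197] 515
bottle_redcap 0.68 [0.6183 0.0585 0.0424]
vial_brown 0.65 [ 0.6343 -0.1609  0.0448]
scene tab 128 [-0.2372 -0.2348 -0.2324]
roller [0.1446 0.0182] 551
bottle_redcap 0.81 [0.6142 0.0569 0.0394]
vial_brown 0.58 [ 0.6302 -0.1611  0.0409]
```

View pics/scene12.png

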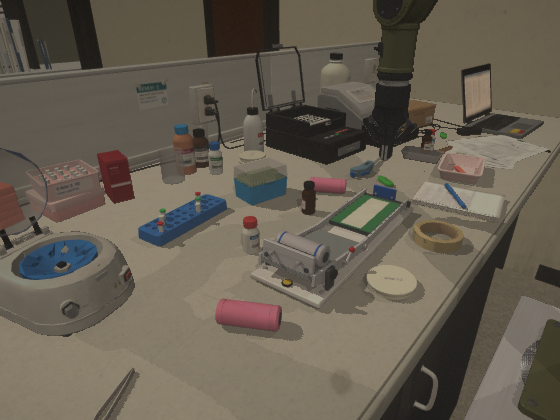

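The roller is at the top (300,248), the carriage is out with its tab at (385,192), and the bottle and vial are unmoved. I'll hand in.

carry_out(targets=[[0, 0, 0, 0], [0, 0, 0, 0], [0, 0, 0, 0], [0, 0, 0, 0]])

```text
clock: 17.5
ee_pos: [0.5066, -0.2921, 0.1483]
eef_rot: [[-0.073, 0.997, -0.0], [0.997, 0.073, 0.0], [0.0, -0.0, -1.0]]
contact_force: [-0.2, 1.0, 0.1]
opening: 0.0002
```

```bash
python3 -c "
from station import bot
print(bot.finish_job())"
```

```text
the job is handed in; nothing more can be done
None
```

I handed the job in at 17.5 s, with the roller held at the top of the ramp by the catch and the carriage pushed all the way out; no verdict was reported.

- **Roller:** I pushed it with both fingers, 60 mm apart, at about 2–5 cm/s up to the buffer. The highest force I read was about 6 N. When I backed off it stayed at ramp x of about 0.144–0.145 m.
- **Catch:** The depth picture showed the dogs up, by their rising profile, both at the buffer and just after I first backed off. I did not measure the dogs again after moving the carriage. The roller still being at its seat is the evidence that they held.
- **Carriage:** I pushed the tab with shut fingers until the force rose to about 9 N with no further motion. The tab had moved about 50 mm, which I take as the end stop.
- **Bottle and vial:** Both measured within about 1 mm of their starting places across the table. The gripper ended about 10 cm above the track, touching nothing.

**Disagreements:** The first fit of the tester frame was about 0.8° off in heading against the rails, so I corrected it before moving. The last roller readings from the two fixed cameras differed by about 1 mm, which is within the calibration error.

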